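# Offer a new brake pad into the caliper and hold it for the pin

### The job

Take the new brake pad (the one with the thick lining) out of the parts bin, turn it round so that its lining faces the brake disc, and lower it upright from above, without jamming it, through the empty pad slot of the caliper until its pin hole lines up with the pin bore in the caliper. Finish while still holding it there so that a mate can drive the retaining pin: nothing else carries the pad, so do not let go. Leave the worn pad, the spray can and the wrench where they are.

Things in the scene. Friction and masses are not known exactly. Their poses are not given: they have to be found in the camera images.
- pad_lug (a point): Grip point of the new brake pad, which stands on edge in the bin: on the lug, mid-thickness of the 8 mm steel plate, 82 mm above the pad's lower edge, 12 mm below the lug's top. Axes: x out of the lining's face, y along the width, z up. Pinch the 8 mm from above, fingertips no lower than 63 mm above the lower edge (the caliper's top comes up to 60 mm there when the pad is home).
- pad_hole (a point): Centre of the new pad's pin hole (12 mm wide, 16 mm high), mid-thickness of the plate, 48 mm above its lower edge, straight below the lug. The steel plate is 8 mm thick, 60 mm wide, 62 mm high; a lug 36 mm wide in its middle rises 32 mm more (94 mm in all). About 0.3 kg. Axes as pad_lug.
- pad_lining (a point): Centre of the rubbing face of the new pad's dark brown lining, 13 mm to +x of mid-plate, 18 mm above the lower edge. The lining is 9 mm thick, 60 mm wide, 36 mm high with a groove down its middle, on the lower part of the plate's +x face; the pad is 17 mm thick there.
- worn_lug (a point): The worn pad, in the bin's other end compartment: as the new pad, but its lining is only 3 mm thick. The same point on its lug, same axes. To be left alone. Which end compartment holds which pad varies.
- bin: Fixed blue bin 115 mm (its x) by 72 mm (its y), 28 mm high; three dividers make four 25 mm compartments along x, walls 3 mm. Origin: centre of its underside; the floor inside is 3 mm up. Pads stand in the end compartments, mid-plate 45 mm to -x and 36 mm to +x of the origin, linings towards the bin's +x.
- rig: Brake rig fixed to the bench: steel disc 170 mm across, 16 mm thick, on a level shaft in two bearings, and a dark iron caliper, 114 by 110 mm, over the top of its rim. Origin: underside of its base, below the disc's centre. x along the shaft towards the empty slot, y across, z up. Bolts, bleed screws and a thin pipe on the caliper's top rise up to 28 mm, all over 36 mm to the sides (y).
- rig_slot (a point): Centre of the empty slot's mouth, in the caliper's top, 220 mm above the bench; axes of the rig. Slot 19 mm in x (disc's face to outer cheek), 62 mm in y, upright walls, flared by 3 mm over the top 8 mm (not at the disc), no floor; the disc's rim tops out 20 mm below the mouth. Beyond the disc such a pad is fitted, its lug 34 mm above the caliper's top, 36 mm clear of the new pad's lug.
- rig_bore (a point): On the axis of the caliper's 8 mm pin bore (along the rig's x, open in the outer cheek), 208 mm above the bench, 4.5 mm from the slot's middle away from the disc. The pad is home when its hole's centre is here; its lower edge is then 160 mm above the bench. Rig's axes: the pad's x, lining towards the disc, is opposite to the rig's x.
- rig_face (a point): Where the centre of the lining's rubbing face belongs when the pad is home: 13 mm from rig_bore towards the disc and 30 mm lower. Axes of the rig.
- cleaner: Grey spray can, 60 mm across, 190 mm high with its nozzle, standing on the bench; origin at the centre of its underside. To be left alone.
- wrench: Steel wrench 180 mm long, lying on the bench; origin near its middle. To be left alone.

How it is judged:
By the outcome, as a careful person would: the job done as asked, in the order asked, and still so for the second after the job is handed in, while the arm keeps its last pose, push and grip.
It also fails if it takes over 46 s, if anything falls off the work surface, if the arm or the gripper's body presses on something with over 40 N, if the wrist force passes 120 N, or if a joint passes its speed limit or range.

### The arm

A 7-joint arm with a two-finger parallel gripper is mounted at the origin on the work surface. World frame = base frame: x ahead of the robot, y to its left, z up, the work surface at z = 0. Lengths are in mm, angles in rad, forces in N, time in s.
With the tool pointing down it reaches from about 425 to 825 mm from the base axis. Payload 3.6 kg.
Tool frame: the origin (TCP) lies midway between the tips of the shut fingers; the grasp point (between the pads) lies 19 mm behind it; z points along the fingers, y is the direction in which the jaws open and shut (so a half turn about z gives the same grasp; the last joint's range is limited). The gripper opens to 85 mm and grips with 20 to 120 N. Pads are 22 mm wide; open, the fingers measure 114 mm over their backs; the gripper's body (76 mm by 85 mm) begins 54 mm behind the grasp point. The pads swing forward as they close: fully open they stand 13 mm farther back than shut.
Start: joints at [1.272, 0.615, -0.013, 1.423, 0.008, 1.103, -0.04], TCP at [174.515, -626.105, 231.297] pointing down, gripper open.
Joint ranges: [-3.12, 3.12], [-0.3, 2.06], [-1.34, 1.32], [0.26, 2.42], [-1.36, 4.5], [0.01, 1.98], [-2.84, 2.84]. Speed limits (rad/s): [2.79, 2.79, 3.14, 3.14, 3.14, 3.14, 3.14].

### API

Orientations are given as a rotation vector (axis times angle).
In Python, from cell import robot gives the robot as it stands.
- The arm moves only by the tool apply_moves, never from a script. Its argument "motion" is a list of rows, each a list of 7 numbers: the shift along the tool's x, y, z as a fraction of full scale, then the turn, a rotation vector about the tool's x, y, z as a fraction of full scale, then the closure, from -1 (fully open) to 1 (shut). A call has 1 to 10 rows; each row shifts and turns the commanded pose from where the row before left it, along the tool's axes as they then stand; what a row does not reach is not made up. Full scale, the value 1, is 1 m for a shift and 360 degrees for a turn. A row lasts 1/10 s, in which the tool goes at most 50 mm and 8.59 degrees, less where a joint would pass 70% of its speed; a pose out of reach is approached as far as the arm can. A call with a number of a shift or a turn outside -1 to 1 is refused whole. A call with a gripper value outside its range is refused whole. The fingers move at their own pace and stop on an object; "squeeze" is the grip in N (left out, the last holds). Time passes only in rows, so rows that do not move let the fingers close. It gives the time, the measured TCP pose, the force and the opening at its end, in the units of the state.
- robot.get_obs(): the state, without advancing time (a new reading comes with each control period).
- robot.grab_frame(name): name is "scene" or "top" or "wrist"; returns a dict with "pixels" (480x640x3 uint8, red, green, blue), "range_z" (480x640 float32, mm along the optical axis (not along the pixel's ray), 0 where there is no reading), "fovy" (degrees; the focal length in pixels is half the picture's height over the tangent of half this angle, whatever the lens; pixels are square), "cx", "cy" (the principal point, pixels), "R" (3x3) and "t" (3): a world point X has camera coordinates R X + t; the wrist camera has in their place "hand_eye" (4x4, takes a point from camera to tool coordinates, whose origin is the TCP and whose axes are the flange's). Camera axes: x right, y down, z forward; pixel columns grow to the right and rows downward; lengths in mm; the calibration is good to about 2 mm. The wrist camera is an equidistant fisheye: a pixel r from the principal point sees the ray r / f radians off the axis. A picture is of the moment at which its call begins: read the wrist's pose just before it.
- robot.job_done(): hands the job in, once; it reports no verdict.
The state is a dict: "clock": time; "qpos": joint angles; "joint_velocities": joint speeds; "joint_efforts": joint torques, N m; "tcp_pos": TCP position; "tcp_rot": TCP orientation; "force": force on the tool from outside, world axes, zero at the start; "torque": the same for the moment, N m; "finger_gap": opening from 0.0 (shut) to 1.0 (fully open).
Only numpy, scipy, OpenCV 4.12 (cv2) and the standard library are available. Lean on these libraries where they do the work, as an engineer would, in place of code of your own. Each camera call takes 0.05 s, during which the arm holds its last target. There are 200 camera calls.

## Working session

There is one attempt and no reset: what is moved stays moved. The work goes in short steps, Python scripts to look and compute and a tool call to move; the robot and the scene stay as the last step left them, time stands still between calls to the robot, and variables do not carry over. Pictures are saved under pics/ and viewed, about 8 in all and at most 12, crops included, and the job is handed in when it is done.

Besides the shell and the picture viewer there is one more tool, called after "Emit:" by a JSON object that holds its "fn" and its "kwargs", one argument or row to a line. apply_moves: Moves the arm, as the interface text tells. Its arguments: {"type":"object","properties":{"motion":{"type":"array","items":{"type":"array","items":{"type":"number","minimum":-1,"maximum":1}}},"squeeze":{"type":"number"}},"required":["motion"]}

```bash
ls; mkdir -p pics
python3 - <<'E'
from cell import robot
import cv2,numpy as np
s=robot.get_obs()
print({k:np.round(v,3) for k,v in s.items()})
for n in("scene","top"):
    f=robot.grab_frame(n); np.savez(f"{n}0.npz",**f)
    cv2.imwrite(f"pics/{n}0.png",f["pixels"][:,:,::-1]); print(n,f["fovy"],f["cx"],f["cy"],f["R"],f["t"])
E
```

```text
pics
{'clock': np.float64(0.0), 'qpos': array([ 1.272,  0.616, -0.013,  1.425,  0.008,  1.103, -0.04 ]), 'joint_velocities': array([-0.   , -0.   ,  0.001, -0.002,  0.001,  0.001,  0.   ]), 'joint_efforts': array([ 0.0000e+00, -4.6921e+01,  2.5900e-01, -1.7103e+01,  1.0000e-02,
        1.0000e-02,  0.0000e+00]), 'tcp_pos': array([ 174.33 , -625.396,  230.129]), 'tcp_rot': array([-3.11e+00, -4.25e-01,  1.00e-03]), 'force': array([-0.119, -0.23 , -0.868]), 'torque': array([ 0.032, -0.011, -0.02 ]), 'finger_gap': np.float64(1.0)}
scene 48.32202987820796 320.69040782719924 253.6519630834538 [[-0.51343916  0.85803191  0.0127068 ]
 [ 0.73084287  0.44499468 -0.51754076]
 [-0.44972094 -0.25643902 -0.8555642 ]] [ 299.03159927 -304.4898533  1276.55306292]
top 42.374569182886574 309.6377142846206 239.1688565798583 [[-0.01422579 -0.99988057  0.00603956]
 [-0.9950143   0.01355974 -0.09880626]
 [ 0.09871256 -0.00741505 -0.99508836]] [ -34.81688663  558.86160407 1230.50726023]
```

View pics/scene0.png

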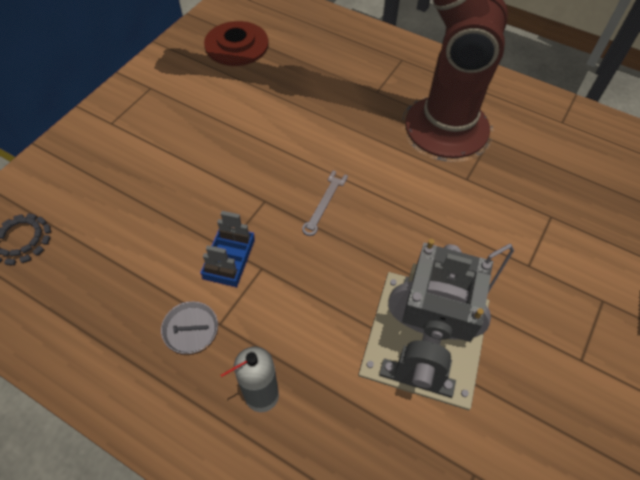

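View pics/top0.png

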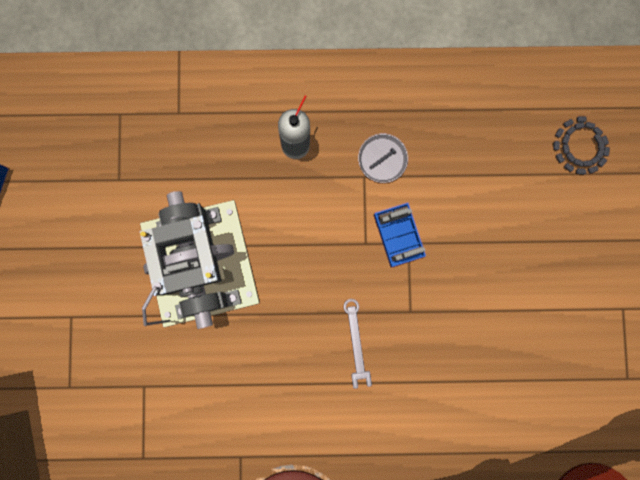

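The scene view shows the bin at (228,252), the rig at (440,310) and the can at (258,378). In the top view the bin is at (400,236) and the rig at (195,260). I'll enlarge these.

```bash
cat > h.py <<'E'
import numpy as np,cv2
from scipy.spatial.transform import Rotation as Ro
def load(n): return dict(np.load(n))
def cloud(f):
    fl=240/np.tan(np.radians(float(f["fovy"]))/2); z=f["range_z"].astype(float)
    v,u=np.mgrid[:480,:640]
    c=np.stack([(u-f["cx"])/fl*z,(v-f["cy"])/fl*z,z],-1)
    return (c-f["t"])@f["R"]   # R^T (c-t)
E
python3 - <<'E'
from h import *
t=load("top0.npz");s=load("scene0.npz")
def crop(f,x,y,w,h,k): return cv2.resize(f["pixels"][y:y+h,x:x+w,::-1],None,fx=k,fy=k,interpolation=cv2.INTER_CUBIC)
a=crop(t,365,195,70,80,5); b=crop(s,195,205,70,80,5)
cv2.imwrite("pics/bin.png",np.hstack([a,b]))
a=crop(t,130,185,133,145,3); b=crop(s,358,235,133,145,3)
cv2.imwrite("pics/rig.png",np.hstack([a,b]))
P=cloud(t)
for (u,v) in [(400,236),(395,213),(407,255),(182,265),(295,125),(160,265)]: print(u,v,P[v,u].round(1))
z=P[...,2]; print("bench",np.median(z[300:420,200:330]))
E
```

```text
400 236 [ 564.8 -230.3    3.8]
395 213 [ 599.9 -207.4   97.7]
407 255 [ 518.5 -228.4   96.1]
182 265 [495.8 171.1 254. ]
295 125 [752.6 -17.8 178.5]
160 265 [498.4 215.8 218.3]
bench 0.27039406753293466
```

View pics/bin.png

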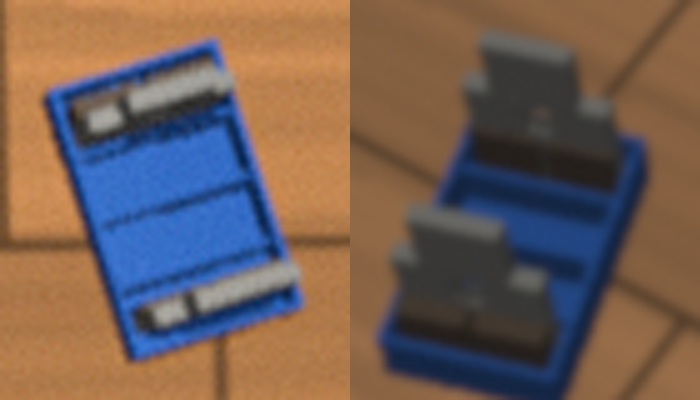

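View pics/rig.png

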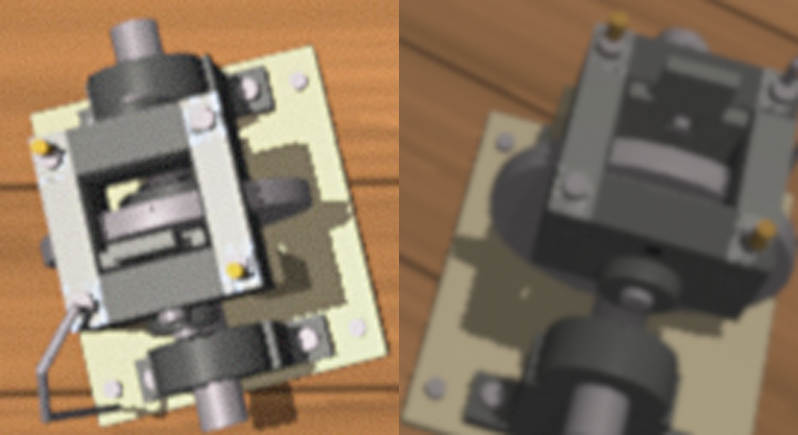

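The bin crop shows the pad on the robot's far side (top crop about (150,100), scene crop about (465,310)) with the deeper brown lining, so it is probably the new one. The rig crop shows the fitted pad's lug on the robot's side of the disc, so the empty slot is on the +x side. Next I'll fit poses numerically.

Run:
```python
from h import *
for n in("top0","scene0"):
    f=load(n+".npz");P=cloud(f).reshape(-1,3); x,y,z=P.T
    R=(x>460)&(x<680)&(y>-320)&(y<-140)
    print(n,"cam",(-f["R"].T@f["t"]).round(0),"bench",np.median(z[R&(z<10)]).round(2))
    C=[]
    for lo,hi in((565,660),(470,560)):
        m=R&(z>93)&(z<101)&(x>lo)&(x<hi); 
        r=cv2.minAreaRect(P[m][:,:2].astype(np.float32)); d=P[m]; e=np.linalg.svd(d[:,:2]-d[:,:2].mean(0))[2][0]
        C.append(r[0]); print(" lug n",m.sum(),"ctr",np.round(r[0],1),"size",np.round(r[1],1),"mean",d.mean(0).round(1),"long dir deg",np.degrees(np.arctan2(e[1],e[0])).round(1))
    d=np.subtract(C[0],C[1]); print(" bin x yaw deg",np.degrees(np.arctan2(d[1],d[0])).round(2),np.hypot(*d).round(1))
    yaw=np.arctan2(d[1],d[0]);ex=np.array([np.cos(yaw),np.sin(yaw)]);ey=np.array([-ex[1],ex[0]])
    for c in C:
        q=(P[:,:2]-c); a=q@ex;b=q@ey
        m=(abs(b)<22)&(a>-4)&(a<20)&(z>30)&(z<45)
        print(" lining-top pts: off-lug-mid percentiles",np.percentile(a[m],[50,90,98]).round(1),m.sum())
    # rim of bin
    m=R&(z>22)&(z<31); r=cv2.minAreaRect(P[m][:,:2].astype(np.float32)); print(" bin rim",r)
    G=(x>380)&(x<650)&(y>60)&(y<300)
    m=G&(z>215)&(z<224); r=cv2.minAreaRect(P[m][:,:2].astype(np.float32)); print(" caliper top",m.sum(),r,np.median(z[m]))
    m=G&(z>250)&(z<258); 
    if m.sum()>4: print(" fitted lug",m.sum(),cv2.minAreaRect(P[m][:,:2].astype(np.float32)),P[m].mean(0).round(1))
```

```text
top0 cam [ 434.  -33. 1280.] bench 0.37
 lug n 79 ctr [ 600.7 -215.5] size [ 8.2 36. ] mean [ 600.4 -215.    97.1] long dir deg -73.0
 lug n 71 ctr [ 523.7 -238.8] size [ 7.4 35.7] mean [ 523.5 -238.4   97.1] long dir deg -72.2
 bin x yaw deg 16.79 80.4
 lining-top pts: off-lug-mid percentiles [10.8 16.2 19. ] 64
 lining-top pts: off-lug-mid percentiles [ 6.   6.9 11.4] 27
 bin rim ((566.1455078125, -225.9313201904297), (115.36651611328125, 73.36288452148438), 16.714889526367188)
 caliper top 2930 ((493.10284423828125, 193.79685974121094), (153.52513122558594, 136.59555053710938), 12.887606620788574) 219.73667521210467
 fitted lug 119 ((470.6063232421875, 203.7706298828125), (23.073110580444336, 100.13798522949219), 44.103179931640625) [490.4 182.8 253.6]
scene0 cam [950. 206. 931.] bench -0.8
 lug n 92 ctr [ 602.6 -214.3] size [10.4 36.7] mean [ 602.9 -213.4   96. ] long dir deg 106.1
 lug n 86 ctr [ 525.7 -237.7] size [10.6 36.4] mean [ 526.  -237.4   95.6] long dir deg 108.1
 bin x yaw deg 16.97 80.4
 lining-top pts: off-lug-mid percentiles [ 7.5 12.9 13.7] 187
 lining-top pts: off-lug-mid percentiles [4.4 7.  8. ] 112
 bin rim ((568.4285278320312, -224.08172607421875), (115.85028839111328, 72.96065521240234), 16.982582092285156)
 caliper top 3172 ((498.9711608886719, 195.8699951171875), (146.27452087402344, 135.8995819091797), 13.157341003417969) 219.37345812906676
 fitted lug 145 ((495.21929931640625, 181.52964782714844), (10.580057144165039, 35.59683609008789), 11.366083145141602) [495.7 181.7 253. ]
```

The lining extents (about 13 mm against 7 mm from mid-plate) confirm that the far pad is the new one, at about (601.5, -215), yaw 16.8°. To end with the last joint in range, I'll grasp with tool y pointing to the bin's -x.

```bash
cat >> h.py <<'E'
def plan(s,pos,yawy):
    "tool-frame shift (m), then turn (frac of 360) to have tool z down, tool y at yawy deg"
    Rc=Ro.from_rotvec(s["tcp_rot"]); d=Rc.inv().apply(np.array(pos)-s["tcp_pos"])
    a=np.radians(yawy); y=np.array([np.cos(a),np.sin(a),0]); z=np.array([0,0,-1.]); 
    Rt=Ro.from_matrix(np.stack([np.cross(y,z),y,z],1))
    w=(Rc.inv()*Rt).as_rotvec()
    print("pos",s["tcp_pos"].round(2),"yaw_y",np.degrees(np.arctan2(*Rc.as_matrix()[[1,0],1])).round(2),"tilt z",Rc.as_matrix()[:,2].round(4))
    print("t",round(float(s["clock"]),2),"q",np.round(s["qpos"],3),"gap",round(float(s["finger_gap"]),3),"F",np.round(s["force"],1))
    print("shift(m)",(d/1000).round(4),"dist",np.linalg.norm(d).round(1),"turn(frac)",(w/2/np.pi).round(5),"deg",np.degrees(w).round(2))
E
python3 -c "
from h import *;from cell import robot
plan(robot.get_obs(),[601.5,-215,231],16.8-180)"
```

```text
pos [ 174.29 -625.46  230.24] yaw_y -74.43 tilt z [-7.0e-04  2.3e-03 -1.0e+00]
t 0.1 q [ 1.273  0.616 -0.013  1.425  0.008  1.103 -0.04 ] gap 1.003 F [-0.3 -0.3  0.3]
shift(m) [ 5.217e-01 -2.807e-01 -1.000e-04] dist 592.4 turn(frac) [-0.0003   0.0003   0.24659] deg [-0.11  0.11 88.77]
```

Emit:
{"fn": "apply_moves", "kwargs": {
  "motion": [
    [0.0435, -0.0234, 0, 0, 0, 0, -1],
    [0.0435, -0.0234, 0, 0, 0, 0, -1],
    [0.0435, -0.0234, 0, 0, 0, 0, -1],
    [0.0435, -0.0234, 0, 0, 0, 0, -1],
    [0.0435, -0.0234, 0, 0, 0, 0, -1],
    [0.0435, -0.0234, 0, 0, 0, 0, -1],
    [0.0435, -0.0234, 0, 0, 0, 0, -1],
    [0.0435, -0.0234, 0, 0, 0, 0, -1],
    [0.0435, -0.0234, 0, 0, 0, 0, -1],
    [0.0435, -0.0234, 0, 0, 0, 0, -1]
  ]
}}

```text
clock: 1.1
tcp_pos: [531.6, -282.3, 231.0]
tcp_rot: [-3.112, -0.425, 0.001]
force: [1.3, -0.9, -0.4]
finger_gap: 0.999
```

Emit:
{"fn": "apply_moves", "kwargs": {
  "motion": [
    [0, 0, 0, 0, 0, 0.0225, -1],
    [0, 0, 0, 0, 0, 0.0225, -1],
    [0, 0, 0, 0, 0, 0.0225, -1],
    [0, 0, 0, 0, 0, 0.0225, -1],
    [0, 0, 0, 0, 0, 0.0225, -1],
    [0, 0, 0, 0, 0, 0.0225, -1],
    [0, 0, 0, 0, 0, 0.0225, -1],
    [0, 0, 0, 0, 0, 0.0225, -1],
    [0, 0, 0, 0, 0, 0.0225, -1],
    [0, 0, 0, 0, 0, 0.0225, -1]
  ]
}}

```text
clock: 2.1
tcp_pos: [530.4, -283.5, 230.8]
tcp_rot: [-2.638, 1.705, 0.002]
force: [0.1, 0.0, 0.5]
finger_gap: 0.996
```

```bash
python3 -c "
from h import *;from cell import robot
plan(robot.get_obs(),[601.5,-215,231],16.8-180)"
```

```text
pos [ 530.4  -283.54  230.75] yaw_y -155.75 tilt z [-1.1e-03  8.0e-04 -1.0e+00]
t 2.1 q [ 0.251  0.555  0.334  1.579 -0.202  1.043 -2.078] gap 0.996 F [0.1 0.  0.5]
shift(m) [-0.0333 -0.093  -0.0003] dist 98.8 turn(frac) [0.00012 0.00018 0.0207 ] deg [0.04 0.06 7.45]
```

Emit:
{"fn": "apply_moves", "kwargs": {
  "motion": [
    [-0.0166, -0.0465, 0, 0, 0, 0, -0.6],
    [-0.0167, -0.0465, 0, 0, 0, 0, -0.6],
    [0, 0, 0, 0, 0, 0.0207, -0.6],
    [0, 0, 0, 0, 0, 0, -0.6]
  ]
}}

```text
clock: 2.5
tcp_pos: [602.2, -212.5, 230.1]
tcp_rot: [2.531, -1.86, -0.003]
force: [-0.9, -1.1, -0.3]
finger_gap: 0.798
```

```bash
python3 -c "
from h import *;from cell import robot
s=robot.get_obs();plan(s,[601.5,-215,150],16.8-180)
f=robot.grab_frame('wrist');np.savez('w1.npz',**f,pos=s['tcp_pos'],rot=s['tcp_rot']);cv2.imwrite('pics/w1.png',f['pixels'][:,:,::-1]);print(f['fovy'],f['cx'],f['cy'],f['hand_eye'].round(3))"
```

```text
pos [ 602.22 -212.48  230.09] yaw_y -162.64 tilt z [-1.9e-03  9.0e-04 -1.0e+00]
t 2.5 q [ 0.099  0.619  0.361  1.467 -0.232  1.1   -2.334] gap 0.798 F [-0.9 -1.1 -0.3]
shift(m) [0.0023 0.0013 0.0801] dist 80.1 turn(frac) [0.00025 0.00022 0.00157] deg [0.09 0.08 0.56]
65.70646984690485 319.0959997517924 237.96264243315116 [[-0.00000e+00 -9.66000e-01 -2.59000e-01  6.62950e+01]
 [ 1.00000e+00 -0.00000e+00  1.00000e-03 -7.20000e-02]
 [-1.00000e-03 -2.59000e-01  9.66000e-01 -1.42055e+02]
 [ 0.00000e+00  0.00000e+00  0.00000e+00  1.00000e+00]]
```

View pics/w1.png

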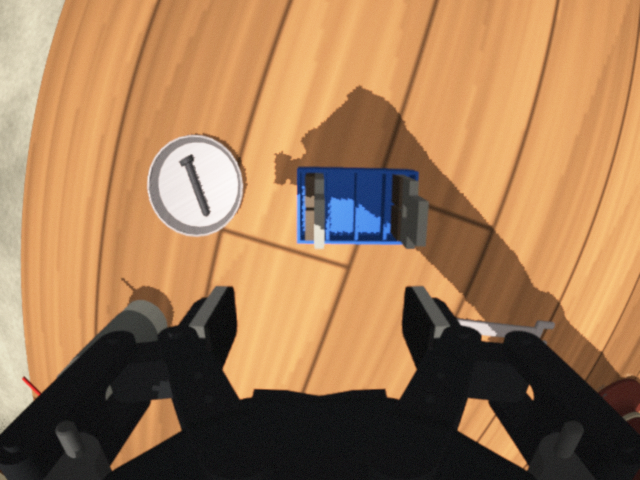

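The wrist view shows the new pad's lug at about (319,212), centred between the fingers, with its brown lining to its left. The worn lug is at (413,212). Next I'll measure from the wrist depth.

```bash
cat >> h.py <<'E'
def wcloud(f):
    fl=240/np.tan(np.radians(float(f["fovy"]))/2); z=f["range_z"].astype(float)
    v,u=np.mgrid[:480,:640]; dx=u-f["cx"];dy=v-f["cy"];r=np.hypot(dx,dy)+1e-9;t=r/fl
    k=np.tan(t)/r*z
    c=np.stack([dx*k,dy*k,z],-1); H=f["hand_eye"]
    tool=c@H[:3,:3].T+H[:3,3]
    return tool@Ro.from_rotvec(f["rot"]).as_matrix().T+f["pos"],tool
E
python3 - <<'E'
from h import *
f=load("w1.npz");P,T=wcloud(f)
P=P.reshape(-1,3);T=T.reshape(-1,3);x,y,z=P.T
R=(x>460)&(x<680)&(y>-320)&(y<-140)
print("bench",np.median(z[R&(z<10)]))
C=[]
for lo,hi in((565,660),(470,560)):
    m=R&(z>93)&(z<101)&(x>lo)&(x<hi); r=cv2.minAreaRect(P[m][:,:2].astype(np.float32)); C.append(r[0]);print(m.sum(),r,P[m].mean(0).round(1),"tool",T[m].mean(0).round(1))
d=np.subtract(C[0],C[1]); print(np.degrees(np.arctan2(d[1],d[0])).round(2),np.hypot(*d).round(1))
m=R&(z>22)&(z<31); print(cv2.minAreaRect(P[m][:,:2].astype(np.float32)))
E
```

```text
bench -0.3414120829080076
507 ((603.100830078125, -216.69337463378906), (7.686513423919678, 36.34333801269531), 17.18818473815918) [ 603.3 -217.1   96.5] tool [4.900e+00 1.000e-01 1.336e+02]
494 ((526.1278686523438, -240.5304412841797), (9.009942054748535, 35.77753448486328), 18.154281616210938) [ 526.7 -240.9   96.4] tool [  4.8  80.3 133.8]
17.21 80.6
((567.9407348632812, -226.94247436523438), (114.66624450683594, 72.91087341308594), 16.645626068115234)
```

Emit:
{"fn": "apply_moves", "kwargs": {
  "motion": [
    [0.0042, 0.0003, 0.04, 0, 0, 0.001, -0.6],
    [0, 0, 0.04, 0, 0, 0, -0.7],
    [0, 0, 0.04, 0, 0, 0, -0.7],
    [0, 0, 0.03, 0, 0, 0, -0.7],
    [0, 0, 0, 0, 0, 0, -0.7],
    [0, 0, 0, 0, 0, 0, -0.7]
  ]
}}

```text
clock: 3.15
tcp_pos: [601.9, -220.7, 81.9]
tcp_rot: [2.52, -1.875, 0.001]
force: [0.3, -0.5, 1.2]
finger_gap: 0.849
```

```bash
python3 -c "
from h import *;from cell import robot
s=robot.get_obs();plan(s,[602.3,-215.8,69],17-180)"
```

```text
pos [ 601.86 -220.71   81.9 ] yaw_y -163.3 tilt z [-2.e-04 -9.e-04 -1.e+00]
t 3.15 q [ 0.141  0.782  0.307  1.61  -0.301  0.797 -2.275] gap 0.849 F [ 0.3 -0.5  1.2]
shift(m) [-0.0046 -0.0018  0.0129] dist 13.8 turn(frac) [ 8.0e-05 -1.2e-04 -8.2e-04] deg [ 0.03 -0.04 -0.3 ]
```

Emit:
{"fn": "apply_moves", "kwargs": {
  "motion": [
    [-0.0046, -0.0018, 0, 0, 0, -0.0008, -0.5],
    [0, 0, 0, 0, 0, 0, -0.4],
    [0, 0, 0.0129, 0, 0, 0, -0.3],
    [0, 0, 0, 0, 0, 0, -0.2],
    [0, 0, 0, 0, 0, 0, -0.2]
  ]
}}

```text
clock: 3.65
tcp_pos: [602.4, -214.0, 68.0]
tcp_rot: [2.526, -1.867, -0.002]
force: [-0.4, 0.1, 0.4]
finger_gap: 0.603
```

```bash
python3 -c "
from h import *;from cell import robot
s=robot.get_obs();plan(s,[602.3,-215.8,69],17-180)
f=robot.grab_frame('wrist');np.savez('w2.npz',**f,pos=s['tcp_pos'],rot=s['tcp_rot']);cv2.imwrite('pics/w2.png',f['pixels'][100:,100:540,::-1])
P,T=wcloud(load('w2.npz'));z=P[...,2]
m=(abs(T[...,0])<40)&(abs(T[...,1])<14)&(z>91)&(z<102)
print(m.sum(),cv2.minAreaRect(T[m][:,:2].astype(np.float32)),T[m].mean(0))"
```

```text
pos [ 602.38 -213.96   67.99] yaw_y -162.94 tilt z [-1.e-03  3.e-04 -1.e+00]
t 3.65 q [ 0.136  0.798  0.298  1.623 -0.307  0.769 -2.273] gap 0.603 F [-0.4  0.1  0.4]
shift(m) [ 0.0017  0.0006 -0.001 ] dist 2.1 turn(frac) [0.00014 0.0001  0.00016] deg [0.05 0.04 0.06]
2124 ((2.8259048461914062, -0.29428625106811523), (7.733026504516602, 37.2508544921875), 89.5765609741211) [  4.81793058  -0.24485002 -28.33781837]
```

View pics/w2.png

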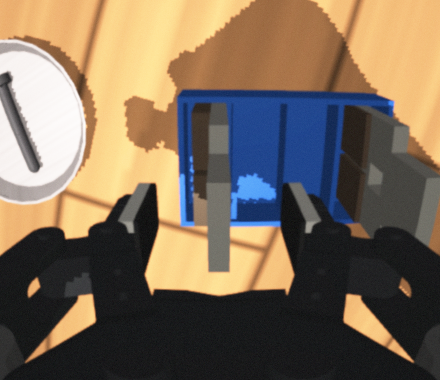

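The pad's lug is centred between the fingers in tool y and sits about +2.8 mm in tool x. The lug's top is 28 mm above the TCP, as wanted. I'll correct x and close.

Emit:
{"fn": "apply_moves", "kwargs": {
  "motion": [
    [0.0025, -0.0003, 0, 0, 0, 0, 0],
    [0, 0, 0, 0, 0, 0, 0.5],
    [0, 0, 0, 0, 0, 0, 1],
    [0, 0, 0, 0, 0, 0, 1],
    [0, 0, 0, 0, 0, 0, 1],
    [0, 0, 0, 0, 0, 0, 1],
    [0, 0, 0, 0, 0, 0, 1],
    [0, 0, 0, 0, 0, 0, 1]
  ],
  "squeeze": 80
}}

```text
clock: 4.5
tcp_pos: [603.9, -216.7, 68.7]
tcp_rot: [2.526, -1.868, 0.001]
force: [-1.2, -1.0, 2.5]
finger_gap: 0.079
```

```bash
python3 -c "
from h import *;from cell import robot
s=robot.get_obs();plan(s,[602.3,-215.8,269],17-180)"
```

```text
pos [ 603.87 -216.71   68.69] yaw_y -162.96 tilt z [ 3.e-04 -4.e-04 -1.e+00]
t 4.5 q [ 0.139  0.799  0.298  1.616 -0.306  0.772 -2.271] gap 0.079 F [-1.2 -1.   2.5]
shift(m) [-0.0012  0.0012 -0.2003] dist 200.3 turn(frac) [-4.0e-05 -7.0e-05  1.1e-04] deg [-0.01 -0.03  0.04]
```

Emit:
{"fn": "apply_moves", "kwargs": {
  "motion": [
    [0, 0, -0.01, 0, 0, 0, 1],
    [0, 0, -0.03, 0, 0, 0, 1],
    [0, 0, -0.04, 0, 0, 0, 1],
    [0, 0, -0.045, 0, 0, 0, 1],
    [0, 0, -0.045, 0, 0, 0, 1],
    [0, 0, -0.045, 0, 0, 0, 1],
    [0, 0, -0.045, 0, 0, 0, 1],
    [0, 0, -0.02, 0, 0, 0, 1],
    [0, 0, 0, 0, 0, 0, 1]
  ]
}}

```text
clock: 5.4
tcp_pos: [604.8, -217.0, 352.3]
tcp_rot: [-2.525, 1.866, -0.011]
force: [-0.8, -0.6, -2.7]
finger_gap: 0.082
```

Run:
```python
from h import *;from cell import robot
s=robot.get_obs();plan(s,[602.3,-215.8,340],17-180)
# rig slot from the initial clouds
for n in("top0","scene0"):
    P=cloud(load(n+".npz")).reshape(-1,3)
    for a in(11.5,13,14.5):
      pass
    G=(P[:,0]>400)&(P[:,0]<600)&(P[:,1]>100)&(P[:,1]<280)
    m=G&(abs(P[:,2]-219.7)<2.5); Q=P[m][:,:2]
    best=None
    for a in np.arange(9,18,.25):   # yaw maximising sharpness: minimal extent
        r=np.radians(a);e=np.array([[np.cos(r),np.sin(r)],[-np.sin(r),np.cos(r)]]);q=Q@e.T
        h=sum((np.histogram(q[:,i],np.arange(q[:,i].min(),q[:,i].max(),2))[0].astype(float)**2).sum() for i in(0,1))
        if best is None or h>best[0]: best=(h,a,q)
    h,a,q=best; print(n,"yaw",a,"ext",[np.percentile(q[:,i],[.5,99.5]).round(1) for i in(0,1)])
    c=q.mean(0); 
    for i in(0,1):
        hh,ee=np.histogram(q[:,i],np.arange(c[i]-75,c[i]+75,3)); print(" axis",i,[(int(x),int(y)) for x,y in zip(ee,hh) if y])
```

```text
pos [ 604.77 -217.03  352.34] yaw_y -162.94 tilt z [ 0.007  -0.0023 -1.    ]
t 5.4 q [ 0.099  0.543  0.39   1.255 -0.203  1.374 -2.368] gap 0.082 F [-0.8 -0.6 -2.7]
shift(m) [-0.002   0.0021  0.0123] dist 12.6 turn(frac) [-0.00096 -0.00068  0.00017] deg [-0.35 -0.25  0.06]
top0 yaw 13.5 ext [array([486.4, 600.2]), array([  5.3, 115.4])]
 axis 0 [(479, 1), (482, 1), (485, 70), (488, 91), (491, 96), (494, 70), (497, 70), (500, 64), (503, 71), (506, 91), (509, 90), (512, 89), (515, 59), (518, 45), (521, 50), (524, 37), (527, 36), (530, 32), (533, 38), (536, 30), (539, 33), (542, 34), (545, 36), (548, 36), (551, 37), (554, 40), (557, 37), (560, 28), (563, 37), (566, 36), (569, 73), (572, 84), (575, 92), (578, 90), (581, 80), (584, 70), (587, 72), (590, 72), (593, 79), (596, 84), (599, 37)]
 axis 1 [(2, 7), (5, 88), (8, 91), (11, 84), (14, 77), (17, 72), (20, 86), (23, 93), (26, 56), (29, 51), (32, 62), (35, 47), (38, 59), (41, 55), (44, 46), (47, 51), (50, 46), (53, 52), (56, 46), (59, 55), (62, 50), (65, 49), (68, 49), (71, 50), (74, 54), (77, 46), (80, 47), (83, 49), (86, 54), (89, 55)
[... 323 characters left out ...]
 126), (527, 58), (530, 48), (533, 52), (536, 48), (539, 42), (542, 52), (545, 51), (548, 48), (551, 57), (554, 46), (557, 50), (560, 48), (563, 51), (566, 50), (569, 50), (572, 93), (575, 121), (578, 102), (581, 100), (584, 95), (587, 98), (590, 122), (593, 133), (596, 128), (599, 152), (602, 16)]
 axis 1 [(6, 58), (9, 122), (12, 94), (15, 87), (18, 90), (21, 101), (24, 120), (27, 109), (30, 69), (33, 76), (36, 72), (39, 76), (42, 76), (45, 52), (48, 46), (51, 48), (54, 48), (57, 45), (60, 49), (63, 48), (66, 49), (69, 45), (72, 49), (75, 44), (78, 48), (81, 53), (84, 74), (87, 80), (90, 73), (93, 81), (96, 133), (99, 126), (102, 111), (105, 91), (108, 94), (111, 97), (114, 121), (117, 23)]
```

Emit:
{"fn": "apply_moves", "kwargs": {
  "motion": [
    [0, 0, 0, 0, 0, -0.0235, 1],
    [0, 0, 0, 0, 0, -0.0235, 1],
    [0, 0, 0, 0, 0, -0.0235, 1],
    [0, 0, 0, 0, 0, -0.0235, 1],
    [0, 0, 0, 0, 0, -0.0235, 1],
    [0, 0, 0, 0, 0, -0.0235, 1],
    [0, 0, 0, 0, 0, -0.0235, 1],
    [0, 0, 0, 0, 0, -0.0235, 1],
    [0, 0, 0, 0, 0, -0.0235, 1],
    [0, 0, 0, 0, 0, -0.0235, 1]
  ]
}}

```text
clock: 6.4
tcp_pos: [602.6, -215.6, 345.1]
tcp_rot: [-3.121, -0.329, 0.009]
force: [-0.0, 0.7, -2.1]
finger_gap: 0.082
```

Emit:
{"fn": "apply_moves", "kwargs": {
  "motion": [
    [0, 0, 0, 0, 0, -0.0235, 1],
    [0, 0, 0, 0, 0, -0.0235, 1],
    [0, 0, 0, 0, 0, -0.0235, 1],
    [0, 0, 0, 0, 0, -0.0235, 1],
    [0, 0, 0, 0, 0, -0.0235, 1],
    [0, 0, 0, 0, 0, -0.0235, 1],
    [0, 0, 0, 0, 0, -0.0235, 1],
    [0, 0, 0, 0, 0, -0.0235, 1],
    [0, 0, 0, 0, 0, -0.0235, 1],
    [0, 0, 0, 0, 0, -0.0235, 1]
  ]
}}

```text
clock: 7.4
tcp_pos: [602.5, -215.8, 345.2]
tcp_rot: [-2.085, -2.342, 0.004]
force: [0.1, -0.0, -3.1]
finger_gap: 0.078
```

```bash
python3 -c "
from h import *;from cell import robot
s=robot.get_obs();plan(s,[536.8,191.3,345],13.4)"
```

```text
pos [ 602.51 -215.77  345.19] yaw_y 6.65 tilt z [-0.0059  0.0021 -1.    ]
t 7.4 q [ 0.488  0.546 -0.327  1.249  0.17   1.379  0.288] gap 0.078 F [ 0.1 -0.  -3.1]
shift(m) [ 0.4119 -0.0181  0.0014] dist 412.3 turn(frac) [-0.00087 -0.0005  -0.01874] deg [-0.31 -0.18 -6.75]
```

Emit:
{"fn": "apply_moves", "kwargs": {
  "motion": [
    [0.025, -0.0018, 0, 0, 0, 0, 1],
    [0.0435, -0.0018, 0, 0, 0, 0, 1],
    [0.0435, -0.0018, 0, 0, 0, 0, 1],
    [0.0435, -0.0018, 0, 0, 0, 0, 1],
    [0.0435, -0.0018, 0, 0, 0, 0, 1],
    [0.0435, -0.0018, 0, 0, 0, 0, 1],
    [0.0435, -0.0018, 0, 0, 0, 0, 1],
    [0.0435, -0.0018, 0, 0, 0, 0, 1],
    [0.0435, -0.0018, 0, 0, 0, 0, 1],
    [0.0384, -0.0018, 0.001, -0.0009, -0.0005, -0.0187, 1]
  ]
}}

```text
clock: 8.4
tcp_pos: [539.0, 192.8, 344.9]
tcp_rot: [1.948, 2.461, -0.003]
force: [0.3, 0.3, -2.3]
finger_gap: 0.084
```

Emit:
{"fn": "apply_moves", "kwargs": {
  "motion": [
    [0, 0, 0, 0, 0, 0, 1],
    [0, 0, 0, 0, 0, 0, 1],
    [0, 0, 0, 0, 0, 0, 1]
  ]
}}

```text
clock: 8.7
tcp_pos: [540.9, 188.7, 345.7]
tcp_rot: [1.955, 2.452, -0.003]
force: [0.2, -1.3, -3.2]
finger_gap: 0.077
```

Run:
```python
from h import *;from cell import robot
s=robot.get_obs();plan(s,[536.8,191.3,345],13.4)
f=robot.grab_frame('wrist');np.savez('w3.npz',**f,pos=s['tcp_pos'],rot=s['tcp_rot'])
t=robot.grab_frame('top');np.savez('top3.npz',**t);c=robot.grab_frame('scene');np.savez('scene3.npz',**c)
cv2.imwrite('pics/w3.png',f['pixels'][:,:,::-1])
```

```text
pos [540.85 188.75 345.67] yaw_y 12.87 tilt z [ 0.0031 -0.0047 -1.    ]
t 8.7 q [-0.099  0.432 -0.439  1.457  0.192  1.293 -0.33 ] gap 0.077 F [ 0.2 -1.3 -3.2]
shift(m) [ 0.0034 -0.0034  0.0006] dist 4.8 turn(frac) [ 0.00031  0.00085 -0.00149] deg [ 0.11  0.31 -0.53]
```

View pics/w3.png

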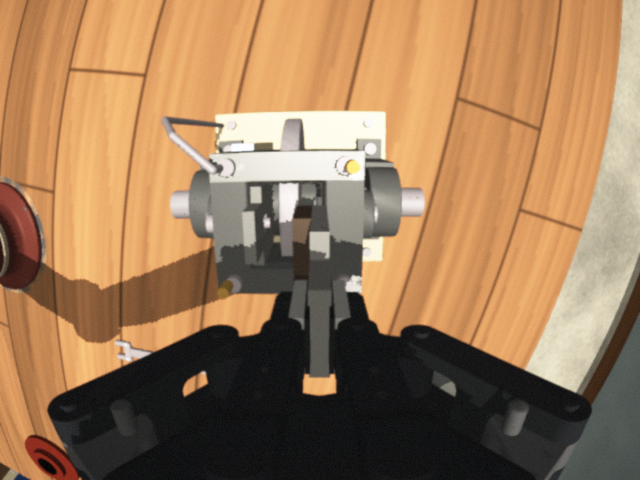

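The wrist view shows the pad held with its brown lining on the left, towards the disc (disc at about (289,210)). The caliper lies below at x 212–365, rows 150–290. Next I'll measure the caliper and the held pad in the same tool frame.

Run:
```python
from h import *
f=load('w3.npz');P,T=wcloud(f);z=P[...,2]
pix=f['pixels']
def rect(m): return cv2.minAreaRect(T[m][:,:2].astype(np.float32))
# caliper top in tool frame
G=(abs(T[...,0])<140)&(abs(T[...,1])<100)&(abs(z-220)<4)
print("top z",np.median(z[G]),G.sum())
Q=T[G][:,:2];best=(0,)
for a in np.arange(-4,4,.1):
    r=np.radians(a);e=np.array([[np.cos(r),np.sin(r)],[-np.sin(r),np.cos(r)]]);q=Q@e.T
    h=sum((np.histogram(q[:,i],np.arange(-150,150,1.))[0].astype(float)**2).sum() for i in(0,1))
    if h>best[0]: best=(h,a,q)
h,a,q=best;print("rig y-axis angle in tool xy",a,"ext",[np.percentile(q[:,i],[.3,1,99,99.7]).round(1) for i in(0,1)])
for n,lo,hi,ax in(("x(-rigy?) rows far beam",-30,30,0),):
    hh,ee=np.histogram(q[:,0],np.arange(-10,140,2));print([(int(x),int(y)) for x,y in zip(ee,hh) if y])
    hh,ee=np.histogram(q[:,1],np.arange(-80,80,2));print([(int(x),int(y)) for x,y in zip(ee,hh) if y])
# fitted lug z~254
m=(abs(T[...,0])<60)&(T[...,1]<-10)&(T[...,1]>-80)&(abs(z-254)<3);print("fitted lug",m.sum(),rect(m))
# far beam inner edge
# pad points
for lo,hi,nm in((20,34,"lug top"),):
    m=(abs(T[...,1])<5)&(T[...,2]>-34)&(T[...,2]<-20)&(T[...,0]>-30)&(T[...,0]<40);print(nm,m.sum(),rect(m),T[m].mean(0).round(2))
# plate edge +x side and lining
m=(abs(T[...,1])<22)&(T[...,2]>5)&(T[...,2]<70)&(T[...,0]>-10)&(T[...,0]<45)
q=T[m];print(m.sum())
for zz in range(5,70,6):
    k=q[(q[:,2]>=zz)&(q[:,2]<zz+6)]
    if len(k)>5:print(zz,len(k),"x",np.percentile(k[:,0],[5,50,97]).round(1),"y",np.percentile(k[:,1],[2,50,98]).round(1))
```

```text
top z 219.47180700392636 12400
rig y-axis angle in tool xy -0.6999999999999971 ext [array([-52. , -50.4,  57. ,  57.3]), array([-81.4, -80.7,  31.9,  32.3])]
[(-10, 167), (-8, 173), (-6, 161), (-4, 171), (-2, 165), (0, 173), (2, 184), (4, 161), (6, 182), (8, 178), (10, 167), (12, 202), (14, 178), (16, 196), (18, 213), (20, 248), (22, 221), (24, 248), (26, 253), (28, 224), (30, 250), (32, 246), (34, 261), (36, 393), (38, 428), (40, 375), (42, 311), (44, 296), (46, 296), (48, 301), (50, 338), (52, 372), (54, 437), (56, 316)]
[(-80, 298), (-78, 303), (-76, 287), (-74, 287), (-72, 268), (-70, 262), (-68, 274), (-66, 285), (-64, 316), (-62, 369), (-60, 361), (-58, 228), (-56, 227), (-54, 224), (-52, 169), (-50, 204), (-48, 208), (-46, 223), (-44, 313), (-42, 159), (-40, 148), (-38, 155), (-36, 150), (-34, 159), (-32, 140), (-30, 147), (-28, 148), (-26, 140), (-24, 154), (-22, 113), (-20, 85), (-18, 87), (-16, 78), (-14, 75), (-12, 81), (-10, 88), (-8, 88), (-6, 76), (-4, 74), (-2, 86), (0, 90), (2, 112), (4, 155), (6, 291), (8, 308), (10, 385), (12, 359), (14, 229), (16, 321), (18, 306), (20, 281), (22, 283), (24, 331), (26, 345), (28, 363), (30, 359), (32, 117)]
fitted lug 677 ((2.124391555786133, -46.31108093261719), (36.46577453613281, 8.594578742980957), 0.2778775990009308)
lug top 2103 ((-1.6646385192871094, -0.5156621932983398), (36.95431137084961, 9.96188735961914), 2.4298489093780518) [ 1.810e+00 -1.000e-02 -2.754e+01]
1777
5 128 x [16.7 26.6 28.2] y [-3.8  0.1  3.6]
11 72 x [27.8 28.3 28.6] y [-3.8 -0.1  3.7]
17 43 x [28.  28.2 28.5] y [-3.7 -0.1  3.5]
23 67 x [ 7.6 28.1 28.4] y [-12.1  -2.4   3.4]
29 1078 x [ 0.1 15.1 28.1] y [-13.   -8.8  -0.4]
35 144 x [-3.7 28.  28.6] y [-12.5  -6.6   3.3]
41 68 x [28.1 28.4 28.5] y [-13.   -4.7   3.2]
47 61 x [28.1 28.3 28.5] y [-12.3  -4.4   3.4]
53 57 x [28.  28.2 28.4] y [-12.4  -4.5   3.5]
59 59 x [28.  28.1 28.3] y [-12.4  -4.7   3.6]
```

In the tool frame the pad's centre is at x = -1.6 and mid-plate at y ≈ 0, with no pad tilt. The target there is x ≈ 2.2, y ≈ -2.5 and a turn of about -0.65°. I'll correct, descend a little and re-measure.

Emit:
{"fn": "apply_moves", "kwargs": {
  "motion": [
    [0.0034, -0.0026, 0, 0.0003, 0.0008, -0.0018, 1],
    [0, 0, 0.015, 0, 0, 0, 1],
    [0, 0, 0.02, 0, 0, 0, 1],
    [0, 0, 0, 0, 0, 0, 1],
    [0, 0, 0, 0, 0, 0, 1],
    [0, 0, 0, 0, 0, 0, 1],
    [0, 0, 0, 0, 0, 0, 1]
  ]
}}

```text
clock: 9.55
tcp_pos: [538.4, 193.7, 313.6]
tcp_rot: [1.941, 2.468, 0.009]
force: [0.3, -0.9, -3.4]
finger_gap: 0.078
```

```bash
cat >> h.py <<'E'
def rigmeas(robot,fn):
    s=robot.get_obs();plan(s,s["tcp_pos"],13.4)
    f=robot.grab_frame('wrist');np.savez(fn,**f,pos=s['tcp_pos'],rot=s['tcp_rot']);s2=robot.get_obs();print("drift",(s2["tcp_pos"]-s["tcp_pos"]).round(2))
    P,T=wcloud(load(fn));z=P[...,2]
    G=(abs(T[...,0])<140)&(abs(T[...,1])<100)&(abs(z-220)<3)
    Q=T[G][:,:2];best=(0,)
    for a in np.arange(-4,4,.1):
        r=np.radians(a);e=np.array([[np.cos(r),np.sin(r)],[-np.sin(r),np.cos(r)]]);q=Q@e.T
        h=sum((np.histogram(q[:,i],np.arange(-150,150,1.))[0].astype(float)**2).sum() for i in(0,1))
        if h>best[0]: best=(h,a,q)
    h,a,q=best
    hi=np.percentile(q[:,0],99.7);lo1,hi1=np.percentile(q[:,1],[.4,99.6])
    print("rig ang",round(a,2),"top z",np.median(z[G]).round(2),"x hi",hi.round(1),"y",lo1.round(1),hi1.round(1))
    print(" target tool x",(hi-55).round(2),"y",((lo1+hi1)/2+22).round(2))
    m=(abs(T[...,0])<60)&(T[...,1]<-15)&(T[...,1]>-80)&(abs(z-254)<3)
    if m.sum()>50:
        r=cv2.minAreaRect(T[m][:,:2].astype(np.float32));print(" fitted lug",np.round(r[0],2),np.round(r[1],1),round(r[2],2),"-> y",round(r[0][1]+44,2))
    m=(abs(T[...,1])<10)&(T[...,2]>2)&(T[...,2]<70)&(T[...,0]>26)&(T[...,0]<32);k=T[m]
    print(" pad edge x",np.percentile(k[:,0],[50,90]).round(1),"y",np.percentile(k[:,1],[2,98]).round(1),m.sum())
    m=(abs(T[...,1])<5)&(T[...,2]>-31)&(T[...,2]<-24)&(abs(T[...,0])<30);r=cv2.minAreaRect(T[m][:,:2].astype(np.float32))
    print(" lug top",np.round(r[0],2),np.round(r[1],1),round(r[2],2),"z",np.median(T[m][:,2]).round(2))
    return f
E
python3 -c "
from h import *;from cell import robot
rigmeas(robot,'w4.npz')"
```

```text
pos [538.44 193.71 313.6 ] yaw_y 13.63 tilt z [ 0.0052  0.0033 -1.    ]
t 9.55 q [-0.1    0.45  -0.442  1.522  0.2    1.208 -0.336] gap 0.078 F [ 0.3 -0.9 -3.4]
shift(m) [0. 0. 0.] dist 0.0 turn(frac) [ 0.00093 -0.00032  0.00064] deg [ 0.33 -0.12  0.23]
drift [-0.11 -0.05 -0.16]
rig ang 0.7 top z 219.46 x hi 51.1 y -80.3 33.3
 target tool x -3.93 y -1.5
 fitted lug [ -3.33 -45.06] [36.1  8.7] 1.35 -> y -1.06
 pad edge x [28.1 28.4] y [-9.6  3.5] 725
 lug top [-1.63 -0.41] [37.4  9.9] 2.16 z -27.73
```

Emit:
{"fn": "apply_moves", "kwargs": {
  "motion": [
    [0, 0, 0, 0, 0, 0, 1],
    [0, 0, 0, 0, 0, 0, 1],
    [0, 0, 0, 0, 0, 0, 1],
    [0, 0, 0, 0, 0, 0, 1],
    [0, 0, 0, 0, 0, 0, 1]
  ]
}}

```text
clock: 10.1
tcp_pos: [537.9, 193.4, 312.4]
tcp_rot: [1.942, 2.469, 0.006]
force: [-0.2, -0.5, -2.9]
finger_gap: 0.076
```

Emit:
{"fn": "apply_moves", "kwargs": {
  "motion": [
    [0, 0, 0, 0, 0, 0, 1]
  ]
}}

```text
clock: 10.2
tcp_pos: [537.9, 193.4, 312.4]
tcp_rot: [1.942, 2.469, 0.006]
force: [-0.1, -0.1, -2.2]
finger_gap: 0.076
```

Emit:
{"fn": "apply_moves", "kwargs": {
  "motion": [
    [0, 0, 0, 0, 0, 0, 1]
  ]
}}

```text
clock: 10.3
tcp_pos: [537.9, 193.4, 312.4]
tcp_rot: [1.942, 2.469, 0.006]
force: [-0.3, -0.4, -3.7]
finger_gap: 0.08
```

```bash
python3 -c "
from h import *;from cell import robot
rigmeas(robot,'w5.npz')"
```

```text
pos [537.92 193.38 312.42] yaw_y 13.63 tilt z [ 0.0031  0.0024 -1.    ]
t 10.3 q [-0.1    0.451 -0.442  1.524  0.2    1.208 -0.336] gap 0.08 F [-0.3 -0.4 -3.7]
shift(m) [0. 0. 0.] dist 0.0 turn(frac) [ 0.00056 -0.00025  0.00064] deg [ 0.2  -0.09  0.23]
drift [ 0.01 -0.03 -0.  ]
rig ang 0.6 top z 219.48 x hi 51.3 y -79.5 34.1
 target tool x -3.71 y -0.71
 fitted lug [ -3.38 -44.45] [36.5  8.7] 0.69 -> y -0.45
 pad edge x [28.1 28.4] y [-9.6  3.5] 723
 lug top [-1.73  0.38] [ 9.9 37.3] 88.38 z -27.73
```

Emit:
{"fn": "apply_moves", "kwargs": {
  "motion": [
    [-0.0018, -0.0002, 0, 0.0006, -0.0002, 0.0017, 1],
    [0, 0, 0.01, 0, 0, 0, 1],
    [0, 0, 0, 0, 0, 0, 1],
    [0, 0, 0, 0, 0, 0, 1],
    [0, 0, 0, 0, 0, 0, 1],
    [0, 0, 0, 0, 0, 0, 1],
    [0, 0, 0, 0, 0, 0, 1],
    [0, 0, 0, 0, 0, 0, 1]
  ]
}}

```text
clock: 11.15
tcp_pos: [538.2, 191.6, 302.6]
tcp_rot: [-1.955, -2.459, -0.0]
force: [0.6, 0.9, -2.7]
finger_gap: 0.077
```

Run:
```python
from h import *;from cell import robot
f=rigmeas(robot,'w6.npz')
a=cv2.resize(f['pixels'][100:300,190:390,::-1],None,fx=3,fy=3,interpolation=cv2.INTER_CUBIC)
cv2.imwrite('pics/w6.png',a)
```

```text
pos [538.18 191.63 302.56] yaw_y 13.02 tilt z [ 0.e+00  4.e-04 -1.e+00]
t 11.15 q [-0.101  0.459 -0.437  1.539  0.203  1.189 -0.346] gap 0.077 F [ 0.6  0.9 -2.7]
shift(m) [0. 0. 0.] dist 0.0 turn(frac) [ 2.00e-05 -6.00e-05 -1.05e-03] deg [ 0.01 -0.02 -0.38]
drift [ 0.02 -0.02 -0.  ]
rig ang -0.2 top z 219.46 x hi 53.1 y -79.0 34.5
 target tool x -1.9 y -0.25
 fitted lug [ -1.69 -44.04] [36.3  8.6] 0.3 -> y -0.04
 pad edge x [28.1 28.4] y [-9.6  3.6] 722
 lug top [-1.64  0.47] [ 9.9 37.4] 88.04 z -27.73
```

View pics/w6.png

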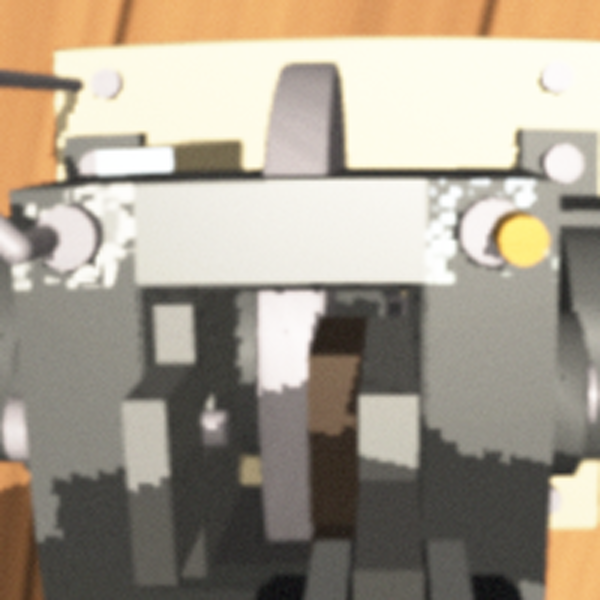

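The crop shows the pad between the disc (light grey, x≈290) and the outer cheek (x≈420 onwards). The measurements agree to within about 0.2 mm and 0.3°. I'll descend and watch the force.

Emit:
{"fn": "apply_moves", "kwargs": {
  "motion": [
    [0, -0.0001, 0.006, 0, 0, 0, 1],
    [0, 0, 0.006, 0, 0, 0, 1],
    [0, 0, 0.004, 0, 0, 0, 1],
    [0, 0, 0.004, 0, 0, 0, 1],
    [0, 0, 0.003, 0, 0, 0, 1],
    [0, 0, 0, 0, 0, 0, 1],
    [0, 0, 0, 0, 0, 0, 1],
    [0, 0, 0, 0, 0, 0, 1]
  ]
}}

```text
clock: 12.0
tcp_pos: [538.2, 191.7, 279.7]
tcp_rot: [-1.955, -2.459, -0.001]
force: [0.4, -0.3, -2.0]
finger_gap: 0.077
```

Run:
```python
from h import *;from cell import robot
f=rigmeas(robot,'w7.npz');print(robot.get_obs()['torque'].round(2))
```

```text
pos [538.21 191.7  279.69] yaw_y 13.02 tilt z [ 3.e-04  6.e-04 -1.e+00]
t 12.0 q [-0.103  0.476 -0.433  1.578  0.213  1.134 -0.357] gap 0.077 F [ 0.4 -0.3 -2. ]
shift(m) [0. 0. 0.] dist 0.0 turn(frac) [ 7.00e-05 -8.00e-05 -1.06e-03] deg [ 0.02 -0.03 -0.38]
drift [-0.01 -0.05  0.02]
rig ang 0.2 top z 219.46 x hi 53.0 y -79.1 34.4
 target tool x -1.97 y -0.37
 fitted lug [ -1.74 -44.15] [ 8.9 36.3] 89.49 -> y -0.15
 pad edge x [28.1 30.2] y [-9.6  9.2] 935
 lug top [-1.76  0.47] [ 9.9 37.6] 87.87 z -27.75
[ 0.03  0.01 -0.05]
```

Emit:
{"fn": "apply_moves", "kwargs": {
  "motion": [
    [-0.0002, -0.0002, 0.002, 0, 0, 0, 1],
    [0, 0, 0.003, 0, 0, 0, 1],
    [0, 0, 0.003, 0, 0, 0, 1],
    [0, 0, 0.003, 0, 0, 0, 1],
    [0, 0, 0, 0, 0, 0, 1],
    [0, 0, 0, 0, 0, 0, 1],
    [0, 0, 0, 0, 0, 0, 1]
  ]
}}

```text
clock: 12.75
tcp_pos: [538.0, 191.4, 268.5]
tcp_rot: [-1.955, -2.459, -0.0]
force: [0.2, -0.8, -2.5]
finger_gap: 0.078
```

Run:
```python
from h import *;from cell import robot
f=rigmeas(robot,'w8.npz');print(robot.get_obs()['torque'].round(2))
```

```text
pos [537.98 191.42 268.53] yaw_y 13.02 tilt z [-0.e+00  4.e-04 -1.e+00]
t 12.75 q [-0.104  0.485 -0.43   1.596  0.219  1.108 -0.362] gap 0.078 F [ 0.2 -0.8 -2.5]
shift(m) [0. 0. 0.] dist 0.0 turn(frac) [ 1.00e-05 -6.00e-05 -1.05e-03] deg [ 0.   -0.02 -0.38]
drift [ 0.03 -0.    0.03]
rig ang -0.7 top z 219.46 x hi 53.7 y -78.8 34.8
 target tool x -1.34 y -0.02
 fitted lug [ -1.5 -43.9] [37.   8.9] 0.16 -> y 0.1
 pad edge x [28.1 30.1] y [-9.6  9.2] 899
 lug top [-1.64  0.33] [ 9.9 36.9] 88.54 z -27.75
[ 0.06 -0.01  0.03]
```

Still no contact force below the flare, so I'll continue past the disc's rim.

Emit:
{"fn": "apply_moves", "kwargs": {
  "motion": [
    [0, 0, 0.002, 0, 0, 0, 1],
    [0, 0, 0.002, 0, 0, 0, 1],
    [0, 0, 0.002, 0, 0, 0, 1],
    [0, 0, 0.002, 0, 0, 0, 1],
    [0, 0, 0.002, 0, 0, 0, 1],
    [0, 0, 0, 0, 0, 0, 1],
    [0, 0, 0, 0, 0, 0, 1]
  ]
}}

```text
clock: 13.5
tcp_pos: [537.9, 191.3, 258.4]
tcp_rot: [-1.955, -2.459, 0.0]
force: [0.4, -0.8, -3.1]
finger_gap: 0.079
```

Emit:
{"fn": "apply_moves", "kwargs": {
  "motion": [
    [0, 0, 0.003, 0, 0, 0, 1],
    [0, 0, 0.003, 0, 0, 0, 1],
    [0, 0, 0.003, 0, 0, 0, 1],
    [0, 0, 0.003, 0, 0, 0, 1],
    [0, 0, 0, 0, 0, 0, 1],
    [0, 0, 0, 0, 0, 0, 1]
  ]
}}

```text
clock: 14.1
tcp_pos: [537.9, 191.3, 246.3]
tcp_rot: [-1.955, -2.459, 0.0]
force: [-0.6, -0.6, -2.0]
finger_gap: 0.076
```

Emit:
{"fn": "apply_moves", "kwargs": {
  "motion": [
    [0, 0, 0.003, 0, 0, 0, 1],
    [0, 0, 0.003, 0, 0, 0, 1],
    [0, 0, 0.003, 0, 0, 0, 1],
    [0, 0, 0.003, 0, 0, 0, 1],
    [0, 0, 0, 0, 0, 0, 1],
    [0, 0, 0, 0, 0, 0, 1]
  ]
}}

```text
clock: 14.7
tcp_pos: [537.9, 191.3, 234.3]
tcp_rot: [-1.955, -2.459, 0.0]
force: [-0.7, -0.0, -2.8]
finger_gap: 0.077
```

Run:
```python
from h import *;from cell import robot
f=rigmeas(robot,'w9.npz');print(robot.get_obs()['torque'].round(2))
P,T=wcloud(load('w9.npz'));z=P[...,2]
m=(abs(T[...,1])<3)&(abs(T[...,0])<16)&(T[...,2]<-24)&(T[...,2]>-32); G=(abs(z-220)<3)&(abs(T[...,0])<60)&(T[...,1]>12)&(T[...,1]<30)
m2=(abs(T[...,0]+1)<15)&(abs(T[...,1]+44)<3)&(abs(z-254)<3)
print("lug top",np.median(z[m]),"fitted",np.median(z[m2]),"cal top",np.median(z[G]))
```

```text
pos [537.9  191.33 234.34] yaw_y 13.02 tilt z [-4.e-04  2.e-04 -1.e+00]
t 14.7 q [-0.11   0.517 -0.421  1.647  0.237  1.029 -0.379] gap 0.077 F [-0.7 -0.  -2.8]
shift(m) [0. 0. 0.] dist 0.0 turn(frac) [-5.00e-05 -5.00e-05 -1.05e-03] deg [-0.02 -0.02 -0.38]
drift [0.07 0.1  0.13]
rig ang 0.2 top z 219.49 x hi 53.4 y -78.6 34.8
 target tool x -1.56 y 0.12
 fitted lug [  9.73 -34.98] [35.2 21.1] 70.11 -> y 9.02
 pad edge x [28.1 30.8] y [-9.   9.8] 617
 lug top [-1.81 -0.43] [37.4  9.9] 2.28 z -27.72
[0.01 0.01 0.01]
lug top 262.08211604607453 fitted 253.49240770778522 cal top 219.43018491336773
```

The new lug's top is 8.6 mm above the fitted pad's. I'll make the last 8.5 mm.

Emit:
{"fn": "apply_moves", "kwargs": {
  "motion": [
    [0, 0, 0.003, 0, 0, 0, 1],
    [0, 0, 0.003, 0, 0, 0, 1],
    [0, 0, 0.0025, 0, 0, 0, 1],
    [0, 0, 0, 0, 0, 0, 1],
    [0, 0, 0, 0, 0, 0, 1],
    [0, 0, 0, 0, 0, 0, 1],
    [0, 0, 0, 0, 0, 0, 1],
    [0, 0, 0, 0, 0, 0, 1]
  ]
}}

```text
clock: 15.55
tcp_pos: [537.9, 191.4, 226.1]
tcp_rot: [-1.955, -2.459, -0.0]
force: [-0.3, -0.8, -3.3]
finger_gap: 0.079
```

Run:
```python
from h import *;from cell import robot
f=rigmeas(robot,'w10.npz');s=robot.get_obs();print(s['torque'].round(2),s['joint_velocities'].round(3))
P,T=wcloud(load('w10.npz'));z=P[...,2]
m=(abs(T[...,1])<3)&(abs(T[...,0])<16)&(T[...,2]<-24)&(T[...,2]>-32)
m2=(abs(T[...,0]+1)<15)&(abs(T[...,1]+44)<3)&(abs(z-254)<3)
print("lug top",np.median(z[m]),"fitted",np.median(z[m2]))
c=robot.grab_frame('scene');t=robot.grab_frame('top')
for g,n in((c,'scene'),(t,'top')):
    P=cloud(g);z=P[...,2];G=(P[...,0]>440)&(P[...,0]<600)&(P[...,1]>130)&(P[...,1]<250)
    m=G&(abs(z-254)<3);print(n,m.sum())
a=cv2.resize(c['pixels'][220:380,350:510,::-1],None,fx=2.5,fy=2.5,interpolation=cv2.INTER_CUBIC)
b=cv2.resize(f['pixels'][80:400,160:480,::-1],(400,400));cv2.imwrite('pics/fin.png',np.hstack([a,b]))
```

```text
pos [537.94 191.38 226.05] yaw_y 13.02 tilt z [-0.e+00  4.e-04 -1.e+00]
t 15.55 q [-0.112  0.525 -0.419  1.658  0.242  1.01  -0.383] gap 0.079 F [-0.3 -0.8 -3.3]
shift(m) [0. 0. 0.] dist 0.0 turn(frac) [ 1.00e-05 -6.00e-05 -1.06e-03] deg [ 0.   -0.02 -0.38]
drift [ 0.01 -0.   -0.03]
rig ang 0.3 top z 219.5 x hi 53.6 y -78.7 34.7
 target tool x -1.45 y -0.01
 fitted lug [  4.04 -39.46] [39.6 29.4] 48.43 -> y 4.54
 pad edge x [28.2 31.1] y [-7.7  9.7] 515
 lug top [-1.72  0.48] [ 9.9 37.3] 87.89 z -27.71
[-0.05 -0.01  0.02] [ 0.001  0.001 -0.001  0.003 -0.001  0.     0.001]
lug top 253.77296781646555 fitted 253.55906588753498
scene 43
top 28
```

View pics/fin.png

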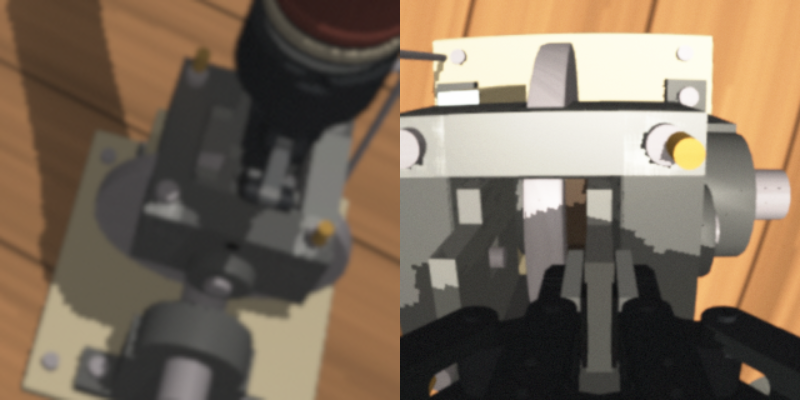

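The final view shows the pad in the slot, brown lining towards the disc at (575,215), lug held by the fingers at (598,300). Its lug top is level with the fitted pad's (0.2 mm) and the force is only the pad's weight. I'll hand it in.

```bash
python3 -c "
from cell import robot
print(robot.job_done())"
```

```text
the job is handed in; nothing more can be done
None
```

The new pad is home in the empty caliper slot and still held there at 80 N grip. I took it from the bin's far end compartment, turned it round so its lining faces the disc, and lowered it upright. The job was handed in at about 16 s.

Last checks:
- **Height:** its lug top is 0.2 mm above the fitted pad's, measured by the wrist camera.
- **Sideways position:** within about 0.3 mm of the target.
- **Upright:** tool tilt under 0.05°.
- **Force:** about 3 N downward throughout the descent, roughly the pad's weight, so there was no sign of rubbing or jamming.

**Yaw:** this is the one check that disagreed. The wrist camera's fits to the rig scattered between -0.7° and +0.3° during the descent (+0.3° at the end). The overhead views suggested the pad was 0.2–0.5° off. No contact resulted.

**Not seen directly:** the pin hole is hidden by the caliper, so its alignment is worked out from the pad's pose. I never moved the arm to the worn pad, the can or the wrench, but took no final picture of them.

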